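Zero the photometer on its blank

TASK

Zero the photometer on its blank: push the cell drawer fully home, past its click, so that the cells stand in the light path. Then press the zero button - the left-hand of the two small recessed buttons, as seen from the robot - with the blade of the screwdriver, hold it right in for a second and let it spring back. Lay the screwdriver back down on the bench mat, leave the right-hand button (the span setting) alone, and do not disturb the other things on the bench.

Things in the scene. Friction and masses are not known exactly. Their poses are not given: they have to be found in the camera images.
- photometer: white bench photometer fixed to the worktop: 180 mm deep, 200 wide, 80 high in front, 112 at the back. Origin: centre of its underside; +x to its back (front face: plane x = -90 mm), +y to its left seen from the robot, z up. Front left (y = 45): drawer tunnel 59 wide, z 14 to 64, over a sill 74 wide (top at z 14) standing 65 mm out. Front right (y -100 to 15): grey panel with two recessed buttons.
- cell_drawer: loose drawer, about 0.2 kg, sliding along the photometer's x in the tunnel, 1.5 mm free each side; slab 56 wide with three clear cells, white front plate 68 wide (x -50 to -56 mm, z 1 to 55). Origin: centre of the slab's underside, 14 mm above the worktop; axes as the photometer's. Starts 30 to 60 mm out. Home: front plate against the photometer's face.
- drawer_tab (a point): grip point on the drawer's upright black finger tab, to be pinched or pushed, 35 mm above the worktop (drawer frame x = -80, z = 21 mm). The tab is 12 mm wide (y) and stands 38 mm out from the front plate (x -56 to -94 mm), z 4 to 38 mm of the drawer, so its top is 52 mm above the worktop.
- drawer_home (a point): where the drawer's origin lies when it is fully home (photometer x -40, y 45, z 14 mm); axes as the photometer's. Over the last 13 mm two sprung balls in the tunnel walls resist the drawer with about 4 N (up to 8 N if it is pushed askew); from about 5 mm before home they snap it in and hold it.
- zero_hole (a point): centre of the mouth of the left-hand recess (zero button) on the front face, 47 mm above the worktop (photometer x -90, y -25 mm). Round hole, 14 mm across with a 2 mm chamfer, straight in along the photometer's +x; the button's flat white end, 11.6 mm across, lies 8 mm below the face and goes 5 mm further in.
- span_hole (a point): centre of the mouth of the right-hand recess (span button, not to be touched), 40 mm to the right of the other and just like it
- zero_button (a joint): travel of the zero button, m: 0 out, 0.005 right in; its spring takes 1.6 N to start and 4.9 N right in, and pushes it back out when released
- span_button (a joint): travel of the span button, m, the same
- screwdriver: small red-handled screwdriver, 170 mm long, 70 g, lying level on the mat. Origin: underside below the middle of its length; it lies along its own y: handle 20 mm square from y = 2 to 85 mm, steel shank 5 mm thick from there to the blade's end at y = -85 mm; its axis is 10 mm above the origin. Centre of mass in the handle, about y = 42 mm.
- driver_mid (a point): middle of the screwdriver's length, on its axis; axes as the screwdriver's
- bench_mat: grey rubber mat fixed on the worktop, 150 mm (its x) by 210 mm (its y), top at 3 mm, with a bead 6 mm high along its edge. Origin: centre of its underside.
- pencil: thick white grease pencil lying on the mat, 14x146x14 mm; bystander
- petri_dish: closed plastic dish, 92 mm across, 16 high, on the worktop right of the mat, in front of the platform scale; bystander
- timer: white bench timer on its foot, 46x62x68 mm, left of the mat, near the big grey oven; bystander
- slide_box: pale carton, 58x82x32 mm, on the worktop right of the mat; bystander
- flask: conical glass flask, 80 mm across, 120 high, between the two balances; bystander
- marker: black marker pen lying on the worktop, 16x135x16 mm; bystander
- amber_bottle: amber reagent bottle with black cap, 68 mm across, 142 high, between the two balances; bystander

How it is judged:
By the outcome, as a careful person would: the job done as asked, in the order asked, and still so for the second after the job is handed in, with the robot touching nothing.
It also fails if it takes over 64 s, if anything falls off the work surface, if the arm or the gripper's body presses on something with over 40 N, if the wrist force passes 120 N, or if a joint passes its speed limit or range.

ROBOT

A 6-joint arm with a two-finger parallel gripper is mounted at the origin on a cart in front of the work surface, level with it; the furniture and walls round the work are solid. World frame = base frame: x ahead of the robot, y to its left, z up, the work surface at z = 0. Lengths are in m, angles in rad, forces in N, time in s.
With the tool pointing down it reaches from about 0.3 to 0.875 m from the base axis. Payload 6.4 kg.
Tool frame: the origin (TCP) lies midway between the tips of the shut fingers; the grasp point (between the pads) lies 19 mm behind it; z points along the fingers, y is the line along which they close (so a half turn about z gives the same grasp; the last joint's range is limited). The gripper opens to 88 mm and grips with 3 to 60 N. Pads are 18 mm wide; open, the fingers measure 123 mm over their backs; the gripper's body (75 mm by 187 mm) begins 45 mm behind the grasp point.
Start: joints at [-1.476, 0.181, 1.607, -0, 1.354, -0.206], TCP at [0.17, -0.549, 0.239] pointing down, gripper open.
Joint ranges: [-2.99, 2.99], [-0.89, 2.07], [0.3, 2.58], [-1.14, 4.28], [0, 2.63], [-3.12, 3.12]. Speed limits (rad/s): [2.57, 2.57, 3.01, 3.14, 3.14, 3.14].

INTERFACE

Orientations are given as [roll, pitch, yaw] about the fixed x, y, z axes, in that order (R = Rz(yaw) Ry(pitch) Rx(roll)).
In Python, from rig import monitor, imaging, job_done gives the robot as it stands.
- The arm moves only by the tool drive_tool, never from a script. Its argument "moves" is a list of rows, each a list of 7 numbers: the shift along the tool's x, y, z in mm, then the turn, a rotation vector about the tool's x, y, z in degrees, then the closure, from 0 (fully open) to 1 (shut). A call has exactly 5 rows; each row shifts and turns the commanded pose from where the row before left it, along the tool's axes as they then stand; what a row does not reach is not made up. A row lasts 1/12 s, in which the tool goes at most 41.7 mm and 7.16 degrees, less where a joint would pass 70% of its speed; a pose out of reach is approached as far as the arm can. A call with a gripper value outside its range is refused whole. The fingers move at their own pace and stop on an object; "grip_force" is the grip in N (left out, the last holds). Time passes only in rows, so rows that do not move let the fingers close, or fill a call up. It gives the time, the measured TCP pose, the force, the opening and the grip force at its end, in the units of the state.
- monitor.state(): the state, without advancing time (a new reading comes with each control period).
- imaging.read_camera(name): name is "scene" or "top" or "wrist"; returns the picture (400x640x3 uint8, blue, green, red); there is no depth.
- imaging.calibration(name): a dict with "K" (3x3 intrinsics, pixels), "dist" ([k1, k2, p1, p2, k3] as OpenCV has them; the pictures are not rectified), "extrinsics" (4x4, takes a point from camera to world coordinates). Camera axes: x right, y down, z forward; pixel columns grow to the right and rows downward; lengths in m; the calibration is good to about 2 mm. A picture is of the moment at which its call begins: read the wrist's pose just before it. calibration takes no time and is no camera call; for the wrist camera it gives the pose at the moment of the call.
- job_done(): hands the job in; it is judged then, once.
The state is a dict: "clock": time; "qpos": joint angles; "joint_vel": joint speeds; "effort": joint torques, N m; "position": TCP position; "orientation": TCP orientation; "contact_force": force on the tool from outside, world axes, zero at the start; "ft_torque": the same for the moment, N m; "gripper_width": finger opening in m; "grasp_force": force on a finger pad.
Only numpy, scipy, OpenCV 4.12 (cv2) and the standard library are available. Lean on these libraries where they do the work, as an engineer would, in place of code of your own. Each camera call takes 0.05 s, during which the arm holds its last target. There are 200 camera calls.

## Working session

There is one attempt and no reset: what is moved stays moved. The work goes in short steps, Python scripts to look and compute and a tool call to move; the robot and the scene stay as the last step left them, time stands still between calls to the robot, and variables do not carry over. Pictures are saved under pics/ and viewed, at most 10 in all, crops included, and the job is handed in when it is done.

Besides the shell and the picture viewer there is one more tool, called as name(argument=value, ...) on one line, values as JSON. drive_tool: Moves the arm, as the interface text tells. Its arguments: {"type":"object","properties":{"moves":{"type":"array"},"grip_force":{"type":"number"}},"required":["moves"]}

```bash
mkdir -p pics; cat > h.py <<'E'
import numpy as np, cv2
from rig import monitor, imaging, job_done
from scipy.spatial.transform import Rotation as R
def ray(cal,uv):
    p=cv2.undistortPoints(np.array([[uv]],float),cal["K"],np.array(cal["dist"]))[0,0]
    T=np.array(cal["extrinsics"]); return T[:3,3],T[:3,:3]@np.array([p[0],p[1],1])
def at_z(cal,uv,z):
    o,d=ray(cal,uv); return o+d*(z-o[2])/d[2]
def proj(cal,P):
    T=np.linalg.inv(np.array(cal["extrinsics"])); P=np.atleast_2d(P)
    return cv2.projectPoints(P,cv2.Rodrigues(T[:3,:3])[0],T[:3,3],np.array(cal["K"]),np.array(cal["dist"]))[0][:,0]
E
python3 - <<'E'
from h import *
for n in("top","scene"):
    im=imaging.read_camera(n); cv2.imwrite(f"pics/{n}0.png",im)
    c=imaging.calibration(n);print(n,np.round(c["extrinsics"],3).tolist(),np.round(c["K"],1).tolist())
s=monitor.state();print(s)
E
```

```text
top [[-0.015, -0.989, 0.149, 0.373], [-1.0, 0.018, 0.019, -0.054], [-0.021, -0.149, -0.989, 1.368], [0.0, 0.0, 0.0, 1.0]] [[407.9, 0.0, 319.9], [0.0, 407.9, 198.5], [0.0, 0.0, 1.0]]
scene [[-0.344, -0.747, 0.569, -0.357], [-0.939, 0.274, -0.208, 0.282], [-0.0, -0.606, -0.796, 1.361], [0.0, 0.0, 0.0, 1.0]] [[507.2, 0.0, 317.2], [0.0, 507.2, 200.0], [0.0, 0.0, 1.0]]
{'clock': 0.1, 'qpos': array([-1.47628064e+00,  1.81467375e-01,  1.60782305e+00, -9.57078502e-06,
        1.35380624e+00, -2.06288852e-01]), 'joint_vel': array([ 0.00098692, -0.00140284, -0.00234379,  0.002942  ,  0.00176551,
       -0.00020355]), 'effort': array([ 5.04232758e-04, -4.34817231e+01, -3.42698228e+01,  7.04225991e-02,
        3.39791039e-02, -2.94678262e-05]), 'position': array([ 0.17034309, -0.54872259,  0.23794094]), 'orientation': array([-3.14011861e+00, -2.98920385e-04,  3.00806382e-01]), 'contact_force': array([-0.18366775, -0.2392742 , -0.68854809]), 'ft_torque': array([-0.06423805, -0.02105226,  0.01558893]), 'grasp_force': 0.0, 'gripper_width': 0.0880706263088305}
```

View pics/top0.png

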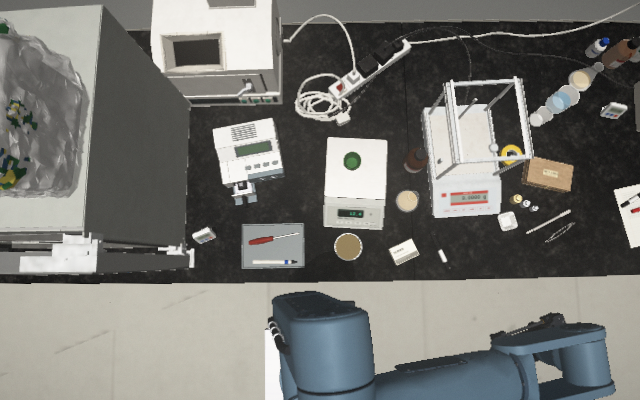

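View pics/scene0.png

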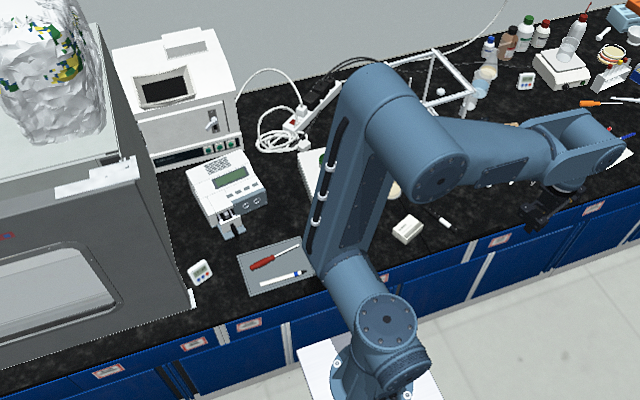

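The top view shows the photometer at about (248,155), the drawer at (243,190), the screwdriver from (249,241) to (298,234) with its handle on the left, and the pencil at (275,262). The scene view shows the two button holes at about (247,207) and (257,202). I'll enlarge both.

```bash
python3 - <<'E'
from h import *
a=cv2.imread("pics/top0.png")[112:272,200:310]; b=cv2.imread("pics/scene0.png")[145:300,180:310]
f=lambda i,s:cv2.resize(i,None,fx=s,fy=s,interpolation=cv2.INTER_CUBIC)
A=f(a,3.5);B=f(b,3.2)
H=max(A.shape[0],B.shape[0]);C=np.zeros((H,A.shape[1]+B.shape[1],3),np.uint8)
C[:A.shape[0],:A.shape[1]]=A;C[:B.shape[0],A.shape[1]:]=B;cv2.imwrite("pics/crop.png",C);print(C.shape,A.shape)
E
```

```text
(560, 801, 3) (560, 385, 3)
```

View pics/crop.png

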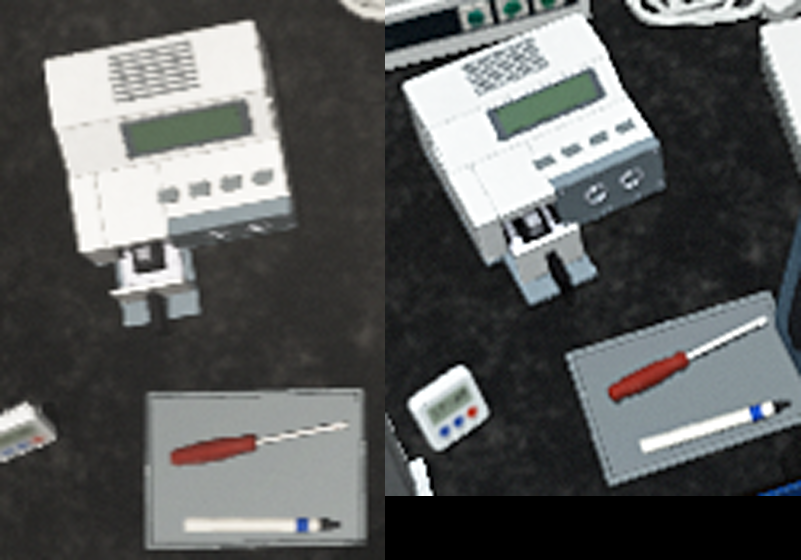

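The enlarged crop shows these points:
- **Panel corners (right picture):** (556,183), (662,140), (663,188) and (558,222).
- **Button holes (right picture):** (597,195) and (631,180).
- **Driver:** (171,458) to (348,426) on the left, and (611,393) to (766,321) on the right.
- **Drawer plate top edge (left picture):** (110,293) to (190,283).

```bash
cat > fit.py <<'E'
from h import *
from scipy.optimize import least_squares
ct,cs=imaging.calibration("top"),imaging.calibration("scene")
t=lambda x,y:((x+.5)/3.5-.5+200,(y+.5)/3.5-.5+112)
s=lambda x,y:((x-385+.5)/3.2-.5+180,(y+.5)/3.2-.5+145)
def fit(obs,x0,z0=0):
    def res(p):
        Rm=R.from_euler('z',p[2]).as_matrix(); o=[]
        for c,uv,P in obs:
            o+=list(proj(c,Rm@(np.array(P)/1e3)+[p[0],p[1],z0])[0]-uv)
        return o
    r=least_squares(res,x0); return r.x,np.round(r.fun.reshape(-1,2),1).tolist()
ph=[(cs,s(597,195),(-84,-25,47)),(cs,s(631,180),(-84,-65,47)),(cs,s(662,140),(-90,-100,80)),(cs,s(663,188),(-90,-100,0)),(cs,s(556,183),(-90,15,80)),
(ct,t(298,228),(-90,-100,0)),(ct,t(257,20),(90,-100,112)),(ct,t(45,60),(90,100,112))]
print("ph",fit(ph,[.5,.2,.1]))
dr=[(ct,t(171,458),(0,85,10)),(ct,t(348,426),(0,-85,10)),(cs,s(611,393),(0,85,10)),(cs,s(766,321),(0,-85,10))]
print("drv",fit(dr,[.35,.1,.1],.003))
for q in((110,293),(190,283)): print("plate top",at_z(ct,t(*q),.069))
for q in((148,393),(365,390),(146,548),(365,545)): print("mat",at_z(ct,t(*q),.005))
for q in((185,524),(340,524)): print("pencil",at_z(ct,t(*q),.01))
print("timer",at_z(ct,t(55,435),.03))
E
python3 fit.py
```

```text
ph (array([0.72632806, 0.20122664, 0.17297177]), [[-0.8, -1.7], [-0.3, -1.9], [-0.4, 1.3], [1.2, 1.1], [0.1, 2.2], [1.2, 0.4], [-0.3, -0.7], [-0.3, -0.4]])
drv (array([0.44744375, 0.12643404, 0.16007808]), [[0.4, -0.2], [0.1, 0.0], [-0.7, 0.5], [0.3, -0.3]])
plate top [0.58418016 0.25939372 0.069     ]
plate top [0.59216586 0.18469105 0.069     ]
mat [0.49639359 0.23624384 0.005     ]
mat [0.49587784 0.02698968 0.005     ]
mat [0.34892235 0.23655417 0.005     ]
mat [0.34912305 0.02843674 0.005     ]
pencil [0.37105559 0.19850705 0.01      ]
pencil [0.36912165 0.05153471 0.01      ]
timer [0.45572958 0.31906185 0.03      ]
```

drive_tool(moves=[[23,-32,-5,0,0,0,0],[23,-32,-5,0,0,0,0],[23,-32,-5,0,0,0,0],[23,-32,-5,0,0,0,0],[23,-32,-5,0,0,0,0]], grip_force=20)

```text
clock: 0.52
position: [0.2329, -0.3603, 0.2632]
orientation: [-3.14, -0.0, 0.3]
contact_force: [0.8, 0.5, -0.1]
gripper_width: 0.0881
grasp_force: 0.0
```

drive_tool(moves=[[23,-32,-5,0,0,0,0],[23,-32,-5,0,0,0,0],[23,-32,-5,0,0,0,0],[23,-32,-5,0,0,0,0],[23,-32,-5,0,0,0,0]])

```text
clock: 0.93
position: [0.2951, -0.1735, 0.2887]
orientation: [3.142, -0.0, 0.3]
contact_force: [0.3, -0.3, -0.1]
gripper_width: 0.0881
grasp_force: 0.0
```

drive_tool(moves=[[23,-32,-5,0,0,0,0],[23,-32,-5,0,0,0,0],[23,-32,-5,0,0,0,0],[23,-32,-5,0,0,0,0],[23,-32,-5,0,0,0,0]])

```text
clock: 1.35
position: [0.3576, 0.0136, 0.314]
orientation: [3.141, -0.001, 0.301]
contact_force: [0.6, -0.3, 0.1]
gripper_width: 0.0879
grasp_force: 0.0
```

drive_tool(moves=[[23,-32,-5,0,0,0,0],[23,-32,-5,0,0,0,0],[23,-32,-5,0,0,0,0],[23,-32,-5,0,0,0,0],[23,-32,-5,0,0,7,0]])

```text
clock: 1.77
position: [0.4189, 0.1972, 0.3383]
orientation: [-3.141, 0.0, 0.192]
contact_force: [1.3, -0.7, -0.3]
gripper_width: 0.0881
grasp_force: 0.0
```

```bash
python3 - <<'E'
from h import *
im=imaging.read_camera("wrist"); cv2.imwrite("pics/w1.png",im)
c=imaging.calibration("wrist");s=monitor.state()
np.savez("pics/w1.npz",**{k:np.array(v) for k,v in c.items()})
print(np.round(c["extrinsics"],3).tolist(),c["K"][0][0],s["position"],s["qpos"])
E
```

```text
[[0.176, -0.951, -0.255, 0.487], [-0.984, -0.171, -0.043, 0.212], [-0.003, 0.258, -0.966, 0.485], [0.0, 0.0, 0.0, 1.0]] 345.2212865770675 [0.42024287 0.20144719 0.33881074] [ 0.18902691 -0.1430725   1.73595291  0.00351314  1.54677296  1.58233499]
```

View pics/w1.png

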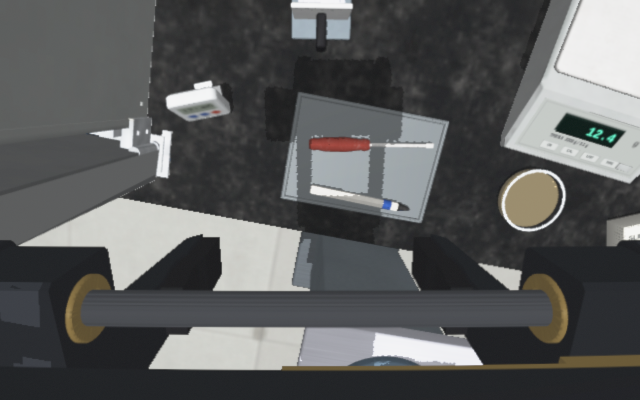

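The wrist view shows the driver handle end at (309,144), the shank joint at (370,145), the blade tip at (434,147), and the drawer tab at (321,15-50). Next I'll tilt the tool to look at the photometer front.

drive_tool(moves=[[10,0,33,0,0,0,0],[10,0,33,0,0,0,0],[10,0,33,0,0,0,0],[0,0,0,0,7,0,0],[0,0,0,0,7,0,0]])

```text
clock: 2.23
position: [0.4473, 0.1998, 0.2313]
orientation: [-3.141, -0.233, 0.19]
contact_force: [-0.5, 0.2, 2.1]
gripper_width: 0.0884
grasp_force: 0.0
```

drive_tool(moves=[[0,0,0,0,7,0,0],[0,0,0,0,7,0,0],[0,0,0,0,7,0,0],[0,0,0,0,7,0,0],[0,0,0,0,7,0,0]])

```text
clock: 2.65
position: [0.4481, 0.2001, 0.2399]
orientation: [3.141, -0.862, 0.191]
contact_force: [0.7, 0.5, -0.3]
gripper_width: 0.0885
grasp_force: 0.0
```

```bash
python3 - <<'E'
from h import *
monitor.state()
im=imaging.read_camera("wrist"); c=imaging.calibration("wrist");s=monitor.state()
np.savez("pics/w2.npz",**{k:np.array(v) for k,v in c.items()});cv2.imwrite("pics/w2.png",im)
print(s["position"],s["orientation"],s["clock"])
c=np.load("pics/w1.npz")
for q in((309,144),(370,145),(434,147)): print("drv",at_z(c,q,.013))
for q in((321,15),(321,50)): print("tab",at_z(c,q,.052))
E
```

```text
[0.44331518 0.1996449  0.23262075] [ 3.14120481 -0.85871901  0.19135863] 2.7
drv [0.43548117 0.21451358 0.013     ]
drv [0.44881332 0.1326092  0.013     ]
drv [0.46174494 0.04594373 0.013     ]
tab [0.58718216 0.22597875 0.052     ]
tab [0.55017757 0.21924427 0.052     ]
```

View pics/w2.png

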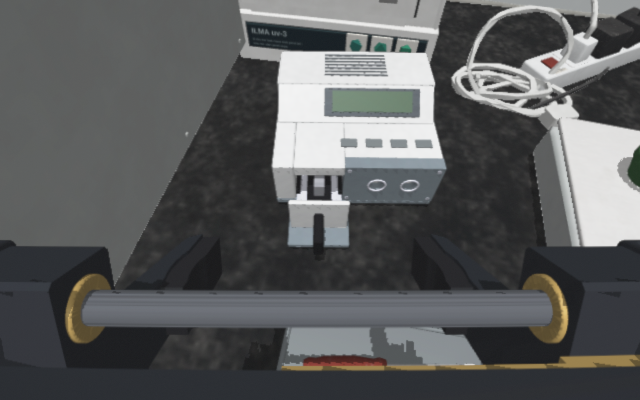

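This view shows the zero hole at about (376,185), the span hole at (410,185), the panel's top corners at (344,160) and (442,158), the bottom corners at (431,204) and (280,202), and the drawer tab at (319,217-252).

```bash
cat >> fit.py <<'E'
print("----")
c=np.load("pics/w2.npz")
w=[(c,(376,185),(-88,-25,47)),(c,(410,185),(-88,-65,47)),(c,(442,158),(-90,-100,80)),(c,(431,204),(-90,-100,0)),(c,(344,160),(-90,15,80)),(c,(280,202),(-90,100,0))]
for o in (w,w+ph):
    p,r=fit(o,[.72,.2,.16]);print(p,r)
    Rm=R.from_euler('z',p[2]).as_matrix();g=lambda *P:Rm@(np.array(P)/1e3)+[p[0],p[1],0]
    print("zero",g(-90,-25,47),"tab axis at home",g(-120,45,35))
    for q in((319,215),(319,250)): print("tab in ph",Rm.T@(at_z(c,q,.052)-[p[0],p[1],0]))
E
python3 fit.py|sed -n '/----/,$p'
python3 - <<'E'
from h import *
im=cv2.imread("pics/w2.png")[140:265,265:455];cv2.imwrite("pics/w2c.png",cv2.resize(im,None,fx=4,fy=4,interpolation=cv2.INTER_CUBIC))
E
```

```text
----
[0.72063327 0.20392296 0.18742949] [[0.3, -5.1], [-0.6, -5.0], [5.2, 5.8], [-2.9, -1.1], [1.0, 3.4], [-4.0, 0.4]]
zero [0.63686784 0.16259074 0.047     ] tab axis at home [0.59434987 0.22577477 0.035     ]
tab in ph [-0.14061624  0.04400158  0.052     ]
tab in ph [-0.18300617  0.04406169  0.052     ]
[0.72189223 0.20302256 0.1795208 ] [[0.5, -5.7], [-0.3, -5.4], [5.5, 5.7], [-2.6, -1.3], [1.3, 2.6], [-3.6, -0.8], [-0.9, -0.6], [-0.4, -0.9], [-0.5, 2.3], [1.2, 2.1], [0.1, 3.3], [0.9, 1.5], [-1.0, 0.5], [-1.1, 1.2]]
zero [0.63780254 0.1623541  0.047     ] tab axis at home [0.59578559 0.22587241 0.035     ]
tab in ph [-0.14203778  0.04399886  0.052     ]
tab in ph [-0.18442686  0.04372372  0.052     ]
```

View pics/w2c.png

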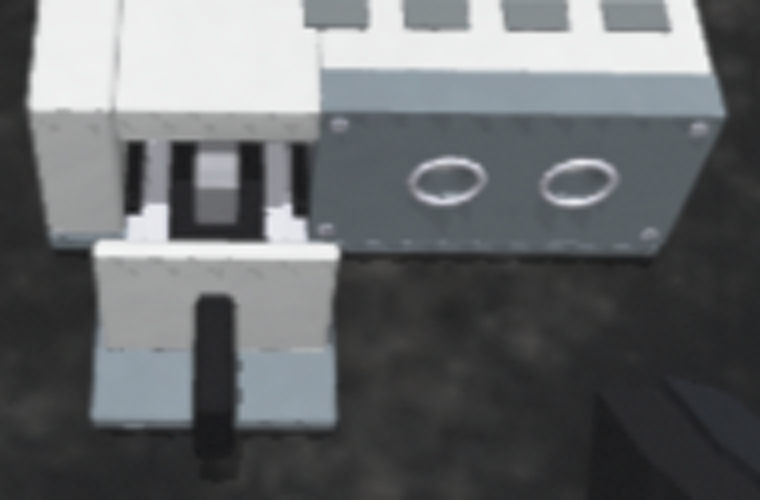

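The enlarged crop shows the ring centres at (448,182) and (579,183), the front face corners at (725,115), (660,255), (28,110) and (52,247), the plate's top edge at (95-337,258), and the tab centred at x=216.

```bash
cat > fit2.py <<'E'
from fit import *
print("====")
k=lambda x,y:(265+(x+.5)/4-.5,140+(y+.5)/4-.5)
w=[(c,k(448,182),(-90,-25,47)),(c,k(579,183),(-90,-65,47)),(c,k(725,115),(-90,-100,80)),(c,k(660,255),(-90,-100,0)),(c,k(28,110),(-90,100,80)),(c,k(52,247),(-90,100,0))]
for o in (w,w[:2]+w[2:]):
    p,r=fit(o,[.72,.2,.16]);print(p,r)
Rm=R.from_euler('z',p[2]).as_matrix();g=lambda *P:np.round(Rm@(np.array(P)/1e3)+[p[0],p[1],0],4)
print("zero",g(-90,-25,47),"tab grip at home",g(-120,45,35))
for q in((95,258),(337,258)): print("plate in ph",Rm.T@(at_z(c,k(*q),.069)-[p[0],p[1],0]))
print("tab back in ph",Rm.T@(at_z(c,k(216,297),.052)-[p[0],p[1],0]))
E
python3 fit2.py|sed -n '/====/,$p'
```

```text
====
[0.71737268 0.20190495 0.17656753] [[0.4, -1.3], [1.1, -1.2], [2.6, -1.3], [-0.5, 2.5], [-2.3, -2.2], [-1.5, 2.6]]
[0.71737268 0.20190495 0.17656753] [[0.4, -1.3], [1.1, -1.2], [2.6, -1.3], [-0.5, 2.5], [-2.3, -2.2], [-1.5, 2.6]]
zero [0.6332 0.1615 0.047 ] tab grip at home [0.5913 0.2251 0.035 ]
plate in ph [-0.13472744  0.07679282  0.069     ]
plate in ph [-0.13378915  0.01209022  0.069     ]
tab back in ph [-0.13607231  0.04431444  0.052     ]
```

```bash
sed -i 's/^c=np.load("pics\/w2.npz")/c=dict(np.load("pics\/w2.npz"));c["extrinsics"][:3,3]+=[.0048,.0005,.0073]/' fit.py
python3 fit2.py|sed -n '/====/,$p'
python3 - <<'E'
from h import *
c=dict(np.load("pics/w1.npz"));c["extrinsics"][:3,3]+=[-.0013,-.0042,-.0005]
for q in((309,144),(370,145),(434,147)): print("drv",at_z(c,q,.013))
s=monitor.state();print(s["position"],s["orientation"],s["clock"])
E
```

```text
====
[0.72743244 0.20195717 0.17559967] [[0.2, -1.1], [0.3, -0.9], [0.8, -0.6], [-1.7, 2.3], [-0.0, -1.6], [0.3, 2.4]]
[0.72743244 0.20195717 0.17559967] [[0.2, -1.1], [0.3, -0.9], [0.8, -0.6], [-1.7, 2.3], [-0.0, -1.6], [0.3, 2.4]]
zero [0.6432 0.1616 0.047 ] tab grip at home [0.6014 0.2253 0.035 ]
plate in ph [-0.13516464  0.07878865  0.069     ]
plate in ph [-0.13414011  0.01256087  0.069     ]
tab back in ph [-0.13675413  0.04554286  0.052     ]
drv [0.43423612 0.21031137 0.013     ]
drv [0.44755414 0.12849378 0.013     ]
drv [0.46047206 0.04192017 0.013     ]
[0.44331518 0.1996449  0.23262075] [ 3.14120481 -0.85871901  0.19135863] 2.7
```

drive_tool(moves=[[0,0,0,0,-7,0,0],[0,0,0,0,-7,0,0],[0,0,0,0,-7,0,0],[0,0,0,0,-7,0,0],[0,0,0,0,-7,0,0]])

```text
clock: 3.12
position: [0.4487, 0.2002, 0.241]
orientation: [3.141, -0.238, 0.19]
contact_force: [0.6, 0.3, -0.6]
gripper_width: 0.0882
grasp_force: 0.0
```

drive_tool(moves=[[0,0,0,0,-7,0,0],[0,0,0,0,-7,0,0],[35,1,20,0,0,0.9,0.4],[35,1,20,0,0,0,0.4],[35,1,20,0,0,0,0.4]])

```text
clock: 3.53
position: [0.5542, 0.2162, 0.1787]
orientation: [3.141, 0.002, 0.174]
contact_force: [0.6, 0.6, 0.6]
gripper_width: 0.0702
grasp_force: 0.0
```

drive_tool(moves=[[10,0,20,0,0,0,0.4],[0,0,20,0,0,0,0.4],[0,0,0,0,0,0,0.4],[0,0,0,0,0,0,0.4],[0,0,0,0,0,0,0.4]])

```text
clock: 3.95
position: [0.5625, 0.2179, 0.1404]
orientation: [3.141, 0.0, 0.175]
contact_force: [-0.6, -0.3, 0.4]
gripper_width: 0.053
grasp_force: 0.0
```

```bash
cat > cmp.py <<'E'
import sys
from h import *
s=monitor.state();t=np.array([float(a) for a in sys.argv[1:4]]);M=R.from_euler('xyz',s["orientation"])
print("now",s["position"],s["orientation"],"width",s["gripper_width"],"F",s["contact_force"],"t",s["clock"],"q",np.round(s["qpos"],2))
print("tool shift mm",np.round(M.inv().apply(t-s["position"])*1e3,1))
if len(sys.argv)>4: print("rotvec deg",np.round(np.degrees((M.inv()*R.from_euler('xyz',[np.pi,0,float(sys.argv[4])])).as_rotvec()),2))
E
python3 cmp.py .560 .218 .025 .1756
```

```text
now [0.56247219 0.21787906 0.14043128] [3.14147673e+00 2.50316741e-04 1.74717516e-01] width 0.05301613019608936 F [-0.60690367 -0.34015139  0.39556615] t 3.95 q [ 0.17  0.34  1.62 -0.    1.18  1.57]
tool shift mm [ -2.4  -0.6 115.4]
rotvec deg [ 0.01  0.01 -0.05]
```

drive_tool(moves=[[-2,0,35,0,0,0,0.4],[0,0,35,0,0,0,0.4],[0,0,30,0,0,0,0.4],[0,0,15,0,0,0,0.4],[0,0,0,0,0,0,0.4]])

```text
clock: 4.37
position: [0.5581, 0.2172, 0.0224]
orientation: [3.142, 0.005, 0.175]
contact_force: [-0.8, 0.1, -0.8]
gripper_width: 0.053
grasp_force: 0.0
```

drive_tool(moves=[[0,0,0,0,0,0,1],[0,0,0,0,0,0,1],[0,0,0,0,0,0,1],[0,0,0,0,0,0,1],[0,0,0,0,0,0,1]])

```text
clock: 4.78
position: [0.5612, 0.2177, 0.0259]
orientation: [3.142, -0.002, 0.175]
contact_force: [-0.2, 0.5, 0.6]
gripper_width: 0.0217
grasp_force: 0.0
```

drive_tool(moves=[[0,0,0,0,0,0,1],[0,0,0,0,0,0,1],[0,0,0,0,0,0,1],[0,0,0,0,0,0,1],[0,0,0,0,0,0,1]])

```text
clock: 5.2
position: [0.5605, 0.2177, 0.0249]
orientation: [-3.141, -0.001, 0.175]
contact_force: [-2.4, -0.1, 6.6]
gripper_width: 0.0117
grasp_force: 19.9
```

drive_tool(moves=[[5,0,0,0,0,0,1],[5,0,0,0,0,0,1],[5,0,0,0,0,0,1],[5,0,0,0,0,0,1],[5,0,0,0,0,0,1]], grip_force=30)

```text
clock: 5.62
position: [0.5847, 0.2221, 0.0249]
orientation: [-3.141, 0.001, 0.175]
contact_force: [-6.1, 0.7, 9.0]
gripper_width: 0.0115
grasp_force: 30.0
```

drive_tool(moves=[[2,0,0,0,0,0,1],[2,0,0,0,0,0,1],[2,0,0,0,0,0,1],[2,0,0,0,0,0,1],[0,0,0,0,0,0,1]])

```text
clock: 6.03
position: [0.5931, 0.2236, 0.025]
orientation: [-3.141, -0.001, 0.175]
contact_force: [-1.6, 1.0, 5.7]
gripper_width: 0.0119
grasp_force: 29.9
```

drive_tool(moves=[[2,0,0,0,0,0,1],[2,0,0,0,0,0,1],[2,0,0,0,0,0,1],[2,0,0,0,0,0,1],[0,0,0,0,0,0,1]])

```text
clock: 6.45
position: [0.5971, 0.2246, 0.0244]
orientation: [-3.141, 0.008, 0.175]
contact_force: [-16.1, -2.5, 17.3]
gripper_width: 0.0121
grasp_force: 30.0
```

drive_tool(moves=[[2,0,0,0,0,0,1],[2,0,0,0,0,0,1],[0,0,0,0,0,0,1],[0,0,0,0,0,0,1],[0,0,0,0,0,0,1]])

```text
clock: 6.87
position: [0.5979, 0.2247, 0.024]
orientation: [3.141, 0.015, 0.176]
contact_force: [-25.1, -4.6, 23.5]
gripper_width: 0.0115
grasp_force: 30.0
```

drive_tool(moves=[[-5,0,0,0,0,0,1],[0,0,0,0,0,0,0.5],[0,0,0,0,0,0,0.5],[0,0,0,0,0,0,0.5],[0,0,0,0,0,0,0.5]])

```text
clock: 7.28
position: [0.6, 0.2244, 0.0242]
orientation: [3.142, -0.0, 0.175]
contact_force: [-0.7, 0.3, -0.4]
gripper_width: 0.0363
grasp_force: 0.0
```

drive_tool(moves=[[-10,0,-30,0,0,0,0.4],[-10,0,-35,0,0,0,0.4],[-20,0,-35,0,0,0,0.4],[-30,0,-10,0,0,0,0.4],[0,0,0,0,0,0,0.4]])

```text
clock: 7.7
position: [0.5287, 0.2124, 0.1372]
orientation: [-3.141, -0.002, 0.176]
contact_force: [-0.3, 0.5, -0.3]
gripper_width: 0.0524
grasp_force: 0.0
```

drive_tool(moves=[[0,0,0,0,7,0,0.4],[0,0,0,0,7,0,0.4],[0,0,0,0,7,0,0.4],[0,0,0,0,7,0,0.4],[0,0,0,0,0,0,0.4]])

```text
clock: 8.12
position: [0.5244, 0.2116, 0.1292]
orientation: [-3.142, -0.483, 0.175]
contact_force: [-2.1, -0.5, -0.7]
gripper_width: 0.0531
grasp_force: 0.0
```

drive_tool(moves=[[0,0,0,0,0,0,0.4],[0,0,0,0,0,0,0.4],[0,0,0,0,0,0,0.4],[0,0,0,0,0,0,0.4],[0,0,0,0,0,0,0.4]])

```text
clock: 8.53
position: [0.5322, 0.2124, 0.1351]
orientation: [3.142, -0.489, 0.175]
contact_force: [0.2, 1.2, 0.1]
gripper_width: 0.053
grasp_force: 0.0
```

```bash
python3 - <<'E'
from h import *
c=imaging.calibration("wrist");s=monitor.state()
im=imaging.read_camera("wrist")
np.savez("pics/w3.npz",**{k:np.array(v) for k,v in c.items()});cv2.imwrite("pics/w3.png",im)
uv=proj(c,[.643,.1616,.047])[0];print(s["position"],s["orientation"],s["clock"],uv)
x,y=(uv-[110,60]).astype(int);y=max(y,0);x=max(x,0);print(x,y);cv2.imwrite("pics/w3c.png",cv2.resize(im[y:y+130,x:x+190],None,fx=4,fy=4,interpolation=cv2.INTER_CUBIC))
E
```

```text
[0.53219923 0.21240592 0.13510109] [ 3.14157158 -0.48907508  0.17454559] 8.5333 [404.83048101 132.86931937]
294 72
```

View pics/w3c.png

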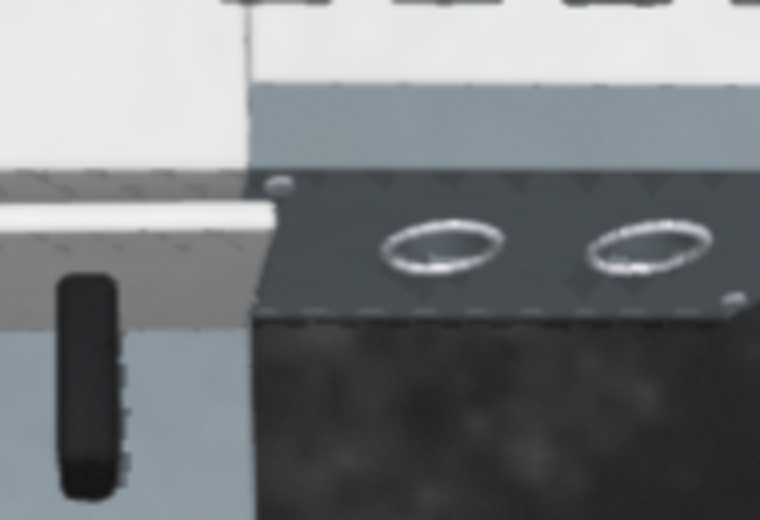

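The drawer plate now sits against the face. The rings are centred at about (442,247) and (649,247) in the crop. I'll compute the zero hole and the grasp.

```bash
python3 - <<'E'
from h import *
c=np.load("pics/w3.npz");k=lambda x,y:(294+(x+.5)/4-.5,72+(y+.5)/4-.5)
a=at_z(c,k(442,247),.047);b=at_z(c,k(649,247),.047);print("holes",a,b,np.linalg.norm(a-b),"yaw",np.arctan2(a[0]-b[0],-(a[1]-b[1])))
e=at_z(c,k(245,170),.080);f=at_z(c,k(760,170),.080);print("top front edge",e,f,"yaw",np.arctan2(f[0]-e[0],e[1]-f[1]))
print("edge in ph frame x", [(R.from_euler('z',-.1756).apply(p-[.7274,.202,0])*1e3).round(1) for p in(a,b,e,f)])
E
python3 cmp.py .440 .168 .10
```

```text
holes [0.64248545 0.16209121 0.047     ] [0.64961446 0.12240065 0.047     ] 0.04032571049197269 yaw -2.9638729576694454
top front edge [0.63487139 0.20313664 0.08      ] [0.65052402 0.11636362 0.08      ] yaw 0.17846669605182286
edge in ph frame x [array([-90.6, -24.5,  47. ]), array([-90.5, -64.8,  47. ]), array([-90.9,  17.3,  80. ]), array([-90.7, -70.9,  80. ])]
now [0.53177635 0.21235252 0.13481029] [ 3.14158252 -0.488769    0.17455117] width 0.05277455477290448 F [-0.34880723 -0.02501281 -0.36243911] t 8.5833 q [0.17 0.04 2.07 0.   0.53 1.57]
tool shift mm [-102.9   27.7  -15.3]
```

drive_tool(moves=[[0,0,0,0,-7,0,0.4],[0,0,0,0,-7,0,0.4],[0,0,0,0,-7,0,0.4],[0,0,0,0,-7,0,0.4],[-32,10,0,0,0,0,0.4]])

```text
clock: 9.0
position: [0.5118, 0.1981, 0.132]
orientation: [-3.141, 0.005, 0.173]
contact_force: [-0.8, -1.5, 0.6]
gripper_width: 0.0527
grasp_force: 0.0
```

drive_tool(moves=[[-32,9,0,0,0,0,0.4],[-32,9,0,0,0,0,0.4],[0,0,0,0,0,-7,0.4],[0,0,0,0,0,-7,0.4],[0,0,0,0,0,-7,0.4]])

```text
clock: 9.42
position: [0.441, 0.1678, 0.1344]
orientation: [-3.141, 0.0, 0.547]
contact_force: [-0.1, 0.1, 0.3]
gripper_width: 0.0531
grasp_force: 0.0
```

drive_tool(moves=[[0,0,0,0,0,-7,0.4],[0,0,0,0,0,-7,0.4],[0,0,0,0,0,-7,0.4],[0,0,0,0,0,-7,0.4],[0,0,0,0,0,-7,0.4]])

```text
clock: 9.83
position: [0.4414, 0.168, 0.1345]
orientation: [-3.142, 0.0, 1.158]
contact_force: [0.6, 0.3, -0.2]
gripper_width: 0.0527
grasp_force: 0.0
```

drive_tool(moves=[[0,0,0,0,0,-7,0.4],[0,0,0,0,0,-7,0.4],[0,0,0,0,0,-7,0.4],[0,0,0,0,0,-7,0.4],[0,0,0,0,0,-5,0.4]])

```text
clock: 10.25
position: [0.4414, 0.168, 0.1345]
orientation: [-3.141, -0.0, 1.734]
contact_force: [-0.1, -0.3, -0.4]
gripper_width: 0.053
grasp_force: 0.0
```

drive_tool(moves=[[0,0,20,0,0,0,0.4],[0,0,20,0,0,0,0.4],[0,0,0,0,0,0,0.4],[0,0,0,0,0,0,0.4],[0,0,0,0,0,0,0.4]])

```text
clock: 10.67
position: [0.4416, 0.1681, 0.0951]
orientation: [3.141, -0.0, 1.728]
contact_force: [0.2, 0.7, 1.1]
gripper_width: 0.0529
grasp_force: 0.0
```

```bash
python3 cmp.py .4405 .1675 .006 1.728
```

```text
now [0.4415966  0.16810456 0.09506234] [ 3.14121038e+00 -1.65567520e-05  1.72800808e+00] width 0.052860401511952655 F [0.20199362 0.7488321  1.09866163] t 10.6667 q [ 0.11  0.14  1.97  0.    1.02 -0.05]
tool shift mm [-0.4 -1.2 89.1]
rotvec deg [ 0.02 -0.    0.  ]
```

drive_tool(moves=[[0,-1,35,0,0,0,0.4],[0,0,30,0,0,0,0.4],[0,0,14,0,0,0,0.4],[0,0,6,0,0,0,0.4],[0,0,3,0,0,0,0.4]])

```text
clock: 11.08
position: [0.4404, 0.1679, 0.0064]
orientation: [-3.142, -0.0, 1.728]
contact_force: [-0.1, 0.6, -0.1]
gripper_width: 0.0528
grasp_force: 0.0
```

drive_tool(moves=[[0,0,0,0,0,0,0.6],[0,0,0,0,0,0,1],[0,0,0,0,0,0,1],[0,0,0,0,0,0,1],[0,0,0,0,0,0,1]], grip_force=40)

```text
clock: 11.5
position: [0.4406, 0.168, 0.0071]
orientation: [3.14, 0.0, 1.728]
contact_force: [-0.1, 0.1, -0.6]
gripper_width: 0.0219
grasp_force: 0.3
```

drive_tool(moves=[[0,0,0,0,0,0,1],[0,0,0,0,0,0,1],[0,0,0,0,0,0,1],[0,0,0,0,0,0,1],[0,0,0,0,0,0,1]])

```text
clock: 11.92
position: [0.4406, 0.168, 0.007]
orientation: [3.141, 0.0, 1.728]
contact_force: [-1.2, 0.8, 6.2]
gripper_width: 0.02
grasp_force: 39.9
```

drive_tool(moves=[[0,0,-10,0,0,0,1],[0,0,-30,0,0,0,1],[0,0,-40,0,0,0,1],[0,0,-40,0,0,0,1],[0,0,-10,0,0,-6,1]])

```text
clock: 12.33
position: [0.4433, 0.1684, 0.1428]
orientation: [3.132, 0.001, 1.833]
contact_force: [1.0, -0.6, -0.4]
gripper_width: 0.0206
grasp_force: 39.9
```

drive_tool(moves=[[0,0,0,0,0,-6,1],[0,0,0,0,0,-7,1],[0,0,0,0,0,-7,1],[0,0,0,0,0,-7,1],[0,0,0,0,0,-7,1]])

```text
clock: 12.75
position: [0.4398, 0.1679, 0.1369]
orientation: [3.141, 0.0, 2.432]
contact_force: [-0.5, -0.6, -0.3]
gripper_width: 0.02
grasp_force: 39.9
```

drive_tool(moves=[[0,0,0,0,0,-7,1],[0,0,0,0,0,-7,1],[0,0,0,0,0,-7,1],[0,0,0,0,0,-7,1],[0,0,0,0,0,-7,1]])

```text
clock: 13.17
position: [0.4398, 0.1679, 0.1367]
orientation: [3.142, -0.0, 3.043]
contact_force: [0.3, 1.3, -1.2]
gripper_width: 0.0201
grasp_force: 39.9
```

drive_tool(moves=[[0,0,0,0,0,-6,1],[0,0,0,0,0,-6,1],[0,0,0,0,0,-4,1],[0,0,0,0,0,0,1],[0,0,0,0,0,0,1]])

```text
clock: 13.58
position: [0.4399, 0.1679, 0.1366]
orientation: [3.142, 0.0, -2.969]
contact_force: [0.4, 0.2, -0.5]
gripper_width: 0.02
grasp_force: 39.9
```

```bash
python3 cmp.py .470 .131 .041 3.318
python3 - <<'E'
from h import *
c=imaging.calibration("top");a=imaging.calibration("wrist");cv2.imwrite("pics/w4.png",imaging.read_camera("wrist"));cv2.imwrite("pics/s4.png",imaging.read_camera("scene"));cv2.imwrite("pics/t4.png",imaging.read_camera("top"))
s=monitor.state();M=R.from_euler('xyz',s["orientation"]);P=[s["position"]+M.apply([x/1e3,0,-.006]) for x in(-127,-44,43)]
print(P)
out=[]
for n,f in(("scene","s4"),("top","t4")):
    cc=imaging.calibration(n);uv=proj(cc,P);print(n,uv.round(1).tolist(),end="")
    x,y=(uv.mean(0)-[50,40]).astype(int);print(x,y);out.append(cv2.resize(cv2.imread(f"pics/{f}.png")[y:y+80,x:x+100],(400,320),interpolation=cv2.INTER_CUBIC))
cv2.imwrite("pics/c4.png",np.hstack(out))
print("wrist",proj(a,P))
E
```

```text
now [0.4398773  0.1678956  0.13662949] [ 3.14155375e+00  1.33884572e-04 -2.96911595e+00] width 0.0199955536391939 F [ 0.41288712  0.20271028 -0.45563358] t 13.5833 q [ 0.11  0.07  1.95  0.    1.12 -1.63]
tool shift mm [-23.3 -41.5  95.6]
rotvec deg [ 0.    0.01 -0.23]
[array([0.56504257, 0.18976749, 0.14247078]), array([0.48328398, 0.17546597, 0.14246459]), array([0.39758522, 0.16047523, 0.1424581 ])]
scene [[239.8, 208.1], [251.8, 228.0], [265.3, 250.3]]202 188
top [[247.8, 197.4], [252.3, 224.0], [257.0, 252.4]]202 184
wrist [[317.58824342 470.11834668]
 [317.57923993 342.28345543]
 [317.54861386 161.00992881]]
```

View pics/c4.png

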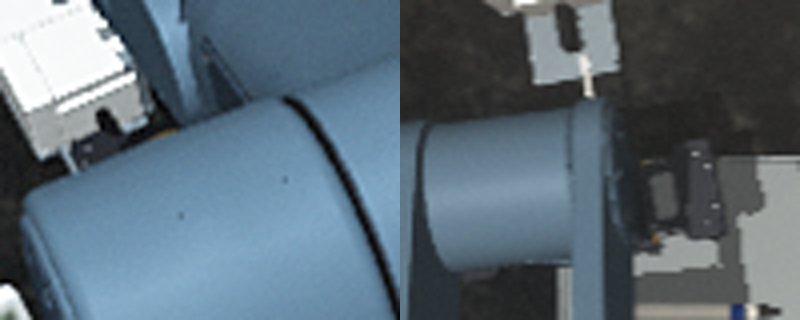

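The top view shows the blade tip at about (248,197.7), against a predicted (247.8,197.4), so the grasp is as modelled. I'm moving to the zero hole.

drive_tool(moves=[[-15,-20,10,0,0,-0.2,1],[-15,-21,10,0,0,0,1],[-16,0,30,0,0,0,1],[0,0,30,0,0,0,1],[0,0,15,0,0,0,1]])

```text
clock: 14.15
position: [0.4916, 0.1351, 0.0385]
orientation: [3.141, -0.003, -2.966]
contact_force: [-0.5, 0.3, -0.6]
gripper_width: 0.0199
grasp_force: 39.9
```

drive_tool(moves=[[0,0,0,0,0,0,1],[0,0,0,0,0,0,1],[0,0,0,0,0,0,1],[0,0,0,0,0,0,1],[0,0,0,0,0,0,1]])

```text
clock: 14.57
position: [0.4936, 0.1358, 0.0429]
orientation: [-3.141, 0.003, -2.963]
contact_force: [-0.6, 0.0, -0.0]
gripper_width: 0.0203
grasp_force: 39.9
```

```bash
python3 cmp.py .4928 .1356 .041 3.318
python3 - <<'E'
from h import *
im=imaging.read_camera("top");s=monitor.state();M=R.from_euler('xyz',s["orientation"])
uv=proj(imaging.calibration("top"),[s["position"]+M.apply([-.127,0,-.006]),[.6425,.1621,.047]]);print(uv)
x,y=(uv[0]-[40,30]).astype(int);print(x,y);cv2.imwrite("pics/c5.png",cv2.resize(im[y:y+60,x:x+80],None,fx=8,fy=8,interpolation=cv2.INTER_CUBIC))
E
```

```text
now [0.49361382 0.13579178 0.04287044] [-3.14118268e+00  2.90323671e-03 -2.96324683e+00] width 0.020289841455749122 F [-0.56279092  0.00579063 -0.01399176] t 14.5667 q [ 0.04  0.31  1.9   0.    0.93 -1.71]
tool shift mm [ 0.8 -0.   1.9]
rotvec deg [-0.02  0.17  0.11]
[[263.05126262 185.48727911]
 [262.04841473 178.47566884]]
223 155
```

View pics/c5.png

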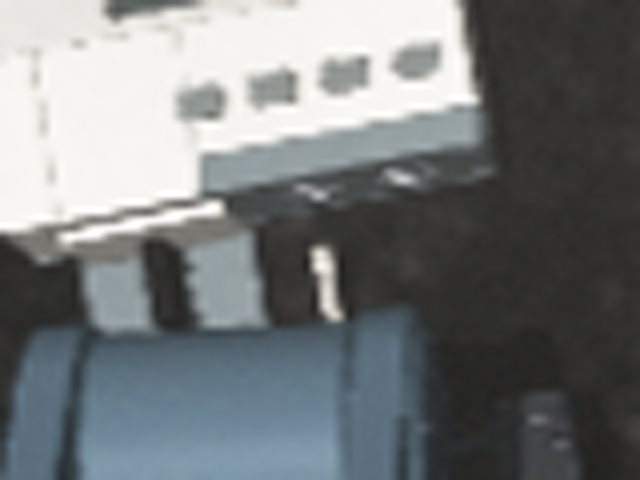

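The blade tip is at (263,186) and the zero hole at (262.4,178.8), both as predicted. Inserting.

drive_tool(moves=[[-8,0,0.5,0,0,0,1],[-8,0,0,0,0,0,1],[-6,0,0,0,0,0,1],[-4,0,0,0,0,0,1],[-3,0,0,0,0,0,1]])

```text
clock: 15.03
position: [0.522, 0.1409, 0.0409]
orientation: [-3.142, 0.0, -2.963]
contact_force: [-1.1, 0.2, -1.5]
gripper_width: 0.0203
grasp_force: 39.9
```

drive_tool(moves=[[-2,0,0,0,0,0,1],[-1,0,0,0,0,0,1],[0,0,0,0,0,0,1],[0,0,0,0,0,0,1],[0,0,0,0,0,0,1]])

```text
clock: 15.45
position: [0.5237, 0.1413, 0.0407]
orientation: [3.142, -0.0, -2.963]
contact_force: [-0.3, -0.8, -0.7]
gripper_width: 0.0199
grasp_force: 39.9
```

```bash
python3 cmp.py .5189 .1403 .041 3.318
```

```text
now [0.52371217 0.14127909 0.0407382 ] [ 3.14153914e+00 -3.32692119e-04 -2.96334322e+00] width 0.019861767728795294 F [-0.2675311  -0.76459283 -0.69151195] t 15.45 q [ 0.04  0.38  1.82  0.    0.95 -1.7 ]
tool shift mm [ 4.9 -0.1 -0.3]
rotvec deg [ 0.   -0.02  0.11]
```

drive_tool(moves=[[-2,0,0,0,0,0,1],[-2,0,0,0,0,0,1],[-2,0,0,0,0,0,1],[-2,0,0,0,0,0,1],[-1,0,0,0,0,0,1]])

```text
clock: 15.87
position: [0.5299, 0.1427, 0.0396]
orientation: [3.141, -0.007, -2.963]
contact_force: [-12.1, -2.0, 3.2]
gripper_width: 0.0199
grasp_force: 39.9
```

drive_tool(moves=[[0,0,0,0,0,0,1],[0,0,0,0,0,0,1],[0,0,0,0,0,0,1],[0,0,0,0,0,0,1],[0,0,0,0,0,0,1]])

```text
clock: 16.28
position: [0.5298, 0.1426, 0.0396]
orientation: [3.141, -0.007, -2.963]
contact_force: [-10.4, -2.7, 2.2]
gripper_width: 0.0203
grasp_force: 39.9
```

drive_tool(moves=[[-1,0,0,0,0,0,1],[0,0,0,0,0,0,1],[0,0,0,0,0,0,1],[0,0,0,0,0,0,1],[0,0,0,0,0,0,1]])

```text
clock: 16.7
position: [0.5299, 0.1428, 0.0393]
orientation: [3.141, -0.009, -2.963]
contact_force: [-13.0, -2.7, 3.0]
gripper_width: 0.0199
grasp_force: 40.0
```

drive_tool(moves=[[0,0,0,0,0,0,1],[0,0,0,0,0,0,1],[0,0,0,0,0,0,1],[0,0,0,0,0,0,1],[0,0,0,0,0,0,1]])

```text
clock: 17.12
position: [0.5299, 0.1428, 0.0393]
orientation: [3.141, -0.009, -2.963]
contact_force: [-11.8, -2.2, 2.2]
gripper_width: 0.0202
grasp_force: 40.0
```

drive_tool(moves=[[0,0,0,0,0,0,1],[0,0,0,0,0,0,1],[0,0,0,0,0,0,1],[0,0,0,0,0,0,1],[0,0,0,0,0,0,1]])

```text
clock: 17.53
position: [0.5299, 0.1428, 0.0393]
orientation: [3.141, -0.009, -2.963]
contact_force: [-12.1, -2.1, 2.2]
gripper_width: 0.02
grasp_force: 40.0
```

drive_tool(moves=[[-0.5,0,0,0,0,0,1],[0,0,0,0,0,0,1],[0,0,0,0,0,0,1],[0,0,0,0,0,0,1],[0,0,0,0,0,0,1]])

```text
clock: 17.95
position: [0.53, 0.1429, 0.0391]
orientation: [3.141, -0.01, -2.963]
contact_force: [-11.5, -2.1, 3.5]
gripper_width: 0.0201
grasp_force: 40.0
```

drive_tool(moves=[[5,0,0,0,0,0,1],[10,0,0,0,0,0,1],[20,0,0,0,0,0,1],[25,0,0,0,0,0,1],[20,10,-20,0,0,0,1]])

```text
clock: 18.37
position: [0.4507, 0.1377, 0.0581]
orientation: [3.141, -0.005, -2.965]
contact_force: [0.3, 0.2, -0.2]
gripper_width: 0.0198
grasp_force: 40.0
```

drive_tool(moves=[[10,16,-25,0,0,0,1],[0,16,-25,0,0,0,1],[0,0,-25,0,0,4,1],[0,0,0,0,0,7,1],[0,0,0,0,0,7,1]])

```text
clock: 18.78
position: [0.4405, 0.1692, 0.1384]
orientation: [3.14, 0.006, 3.001]
contact_force: [-0.1, -0.2, -0.1]
gripper_width: 0.0199
grasp_force: 40.0
```

drive_tool(moves=[[0,0,0,0,0,7,1],[0,0,0,0,0,7,1],[0,0,0,0,0,7,1],[0,0,0,0,0,7,1],[0,0,0,0,0,7,1]])

```text
clock: 19.2
position: [0.4391, 0.1687, 0.1362]
orientation: [3.14, 0.001, 2.389]
contact_force: [-0.6, -0.2, -0.4]
gripper_width: 0.0198
grasp_force: 40.0
```

drive_tool(moves=[[0,0,0,0,0,7,1],[0,0,0,0,0,7,1],[0,0,0,0,0,7,1],[0,0,0,0,0,7,1],[0,0,0,0,0,7,1]])

```text
clock: 19.62
position: [0.4391, 0.1686, 0.1362]
orientation: [3.14, 0.0, 1.778]
contact_force: [-0.1, 0.5, 0.1]
gripper_width: 0.0199
grasp_force: 40.0
```

drive_tool(moves=[[0,0,0,0,0,3,1],[0,0,0,0,0,0,1],[0,0,0,0,0,0,1],[0,0,0,0,0,0,1],[0,0,0,0,0,0,1]])

```text
clock: 20.03
position: [0.4385, 0.1685, 0.1359]
orientation: [3.141, 0.0, 1.733]
contact_force: [-0.7, 0.2, -0.2]
gripper_width: 0.0196
grasp_force: 40.0
```

```bash
python3 cmp.py .4406 .168 .0075 1.728
python3 - <<'E'
from h import *
c=imaging.calibration("wrist");im=imaging.read_camera("wrist");s=monitor.state();M=R.from_euler('xyz',s["orientation"])
cv2.imwrite("pics/c6.png",np.vstack([im,cv2.resize(imaging.read_camera("top")[130:280,180:340],(640,600))[:200]])[:600])
print(proj(imaging.calibration("top"),[s["position"]+M.apply([-.127,0,-.006])]))
E
```

```text
now [0.43846955 0.16854753 0.13588878] [3.14122284e+00 7.64982332e-06 1.73286717e+00] width 0.01961378736234885 F [-0.74257355  0.19665699 -0.24649621] t 20.0333 q [ 0.11  0.07  1.96  0.    1.11 -0.05]
tool shift mm [ -0.9   2.  128.4]
rotvec deg [0.02 0.   0.28]
[[295.92604596 231.36316244]]
```

drive_tool(moves=[[-1,2,35,0,0,0.3,1],[0,0,35,0,0,0,1],[0,0,30,0,0,0,1],[0,0,15,0,0,0,1],[0,0,6,0,0,0,1]])

```text
clock: 20.55
position: [0.4382, 0.1675, 0.0121]
orientation: [-3.137, -0.0, 1.727]
contact_force: [-0.3, -0.7, -0.1]
gripper_width: 0.0203
grasp_force: 40.0
```

drive_tool(moves=[[0,0,2,0,0,0,1],[0,0,2,0,0,0,1],[0,0,2,0,0,0,1],[0,0,1,0,0,0,1],[0,0,0,0,0,0,1]])

```text
clock: 20.97
position: [0.4412, 0.168, 0.0086]
orientation: [3.14, 0.0, 1.726]
contact_force: [0.1, -0.3, -1.3]
gripper_width: 0.0199
grasp_force: 40.0
```

Still about 1 mm high, so I'll lower it a little, release gently, and lift away.

drive_tool(moves=[[0,0,0.5,0,0,0,1],[0,0,0.5,0,0,0,1],[0,0,0.5,0,0,0,1],[0,0,0,0,0,0,1],[0,0,0,0,0,0,1]])

```text
clock: 21.38
position: [0.4408, 0.1679, 0.007]
orientation: [3.141, 0.0, 1.726]
contact_force: [-1.6, -0.6, 6.0]
gripper_width: 0.0205
grasp_force: 40.0
```

drive_tool(moves=[[0,0,0,0,0,0,0.7],[0,0,0,0,0,0,0.5],[0,0,0,0,0,0,0.5],[0,0,0,0,0,0,0.5],[0,0,0,0,0,0,0.5]])

```text
clock: 21.8
position: [0.4404, 0.1679, 0.0062]
orientation: [-3.141, -0.0, 1.726]
contact_force: [0.3, -0.8, 0.2]
gripper_width: 0.0439
grasp_force: 0.0
```

drive_tool(moves=[[0,0,-10,0,0,0,0.5],[0,0,-30,0,0,0,0.5],[0,0,-40,0,0,0,0.5],[0,0,-40,0,0,0,0.5],[-30,0,-25,0,0,0,0.5]])

```text
clock: 22.22
position: [0.4458, 0.141, 0.1558]
orientation: [3.137, -0.001, 1.73]
contact_force: [2.3, 0.1, 0.3]
gripper_width: 0.0444
grasp_force: 0.0
```

drive_tool(moves=[[-35,0,0,0,0,0,0.5],[-35,0,0,0,0,0,0.5],[-35,0,0,0,0,0,0.5],[-35,0,0,0,0,0,0.5],[-20,0,0,0,0,0,0.5]])

```text
clock: 22.63
position: [0.4704, -0.0229, 0.1525]
orientation: [3.14, 0.001, 1.725]
contact_force: [0.3, 0.1, -0.3]
gripper_width: 0.0439
grasp_force: 0.0
```

drive_tool(moves=[[0,0,0,0,0,0,0.5],[0,0,0,0,0,0,0.5],[0,0,0,0,0,0,0.5],[0,0,0,0,0,0,0.5],[0,0,0,0,0,0,0.5]])

```text
clock: 23.05
position: [0.4696, -0.0186, 0.1513]
orientation: [-3.141, -0.0, 1.728]
contact_force: [0.4, 0.6, -0.2]
gripper_width: 0.0439
grasp_force: 0.0
```

```bash
python3 - <<'E'
from h import *
a=imaging.read_camera("top")[110:275,190:310];b=imaging.read_camera("wrist");print(monitor.state()["clock"],monitor.state()["position"])
A=cv2.resize(a,None,fx=3,fy=3,interpolation=cv2.INTER_CUBIC);B=cv2.resize(b,(440,275))
C=np.zeros((495,800,3),np.uint8);C[:,:360]=A;C[:275,360:]=B;cv2.imwrite("pics/end.png",C)
E
```

```text
23.15 [ 0.46971539 -0.01885783  0.15131869]
```

View pics/end.png

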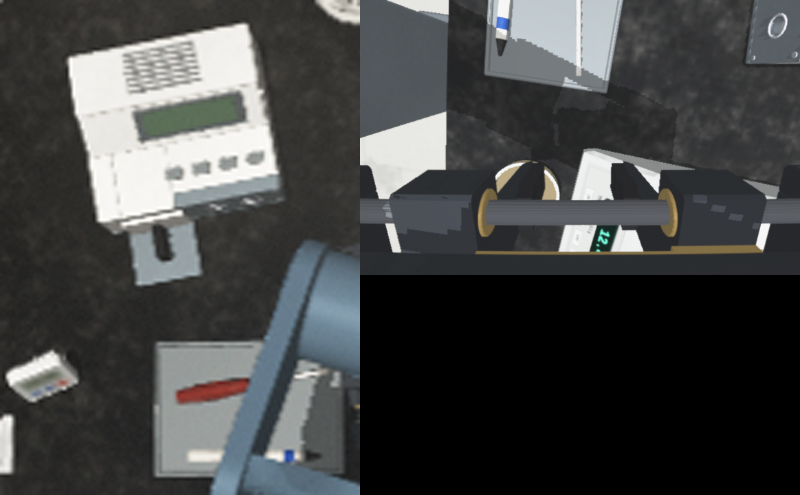

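The final view shows the drawer home at (165,225), the driver on the mat at about (175-325,375-395), and the pencil undisturbed at (190-320,455). Nothing touches the robot, so I'm handing in.

```bash
python3 -c "
from rig import job_done;print(job_done())"
```

```text
the job is handed in; nothing more can be done
None
```

I pushed the drawer fully home, held the zero button right in with the blade for about 2 s, laid the screwdriver back on the mat, and handed the job in at about 23 s; button travel and its spring-back were judged from force and position, not read directly.

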